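Brace the paste jar and unscrew its tight cap

ROBOT

A 6-joint arm with a two-finger parallel gripper is mounted at the origin on the work surface. World frame = base frame: x ahead of the robot, y to its left, z up, the work surface at z = 0. Lengths are in m, angles in degrees, forces in N, time in s.
With the tool pointing down it reaches from about 0.4 to 0.825 m from the base axis. Payload 7 kg.
Tool frame: the origin (TCP) lies midway between the tips of the shut fingers; the grasp point (between the pads) lies hold_point_z behind it (hold_point_z is the distance from the TCP to the grasp point, in m); z points along the fingers, y is the line along which they close (so a half turn about z gives the same grasp; the last joint's range is limited). The gripper opens to 88 mm and grips with 3 to 60 N. Pads are 19 mm wide; open, the fingers measure 130 mm over their backs; the gripper's body (78 mm by 193 mm) begins 47 mm behind the grasp point.
Start: joints at [-51.904, 20.546, 0.682, 0, -70.136, -16.507], TCP at [0.248, -0.628, 0.196] pointing down, gripper open.
Joint ranges: [-176.03, 176.03], [-82.01, 121.73], [-58.28, 71.71], [-173.87, 95.51], [-174.79, -0.11], [-173.66, 173.66]. Speed limits (degrees/s): [136.94, 136.94, 172.46, 180, 180, 180].

INTERFACE

Orientations are given as [roll, pitch, yaw] about the fixed x, y, z axes, in that order (R = Rz(yaw) Ry(pitch) Rx(roll)).
In Python, from plant import * gives the robot as it stands.
- The arm moves only by the tool step_arm, never from a script. Its argument "steps" is a list that holds one entry, the list of rows, each a list of 6 numbers: the shift along the tool's x, y, z scaled (see below), then the turn, a rotation vector about the tool's x, y, z scaled (see below). In form: [[[tx, ty, tz, wx, wy, wz], ...]]. A call has 1 to 20 rows; each row is the pose to reach, as a shift and turn from the pose commanded when the call began, along the tool's axes at that moment; what a row does not reach only later rows make up. The controller multiplies each number of a shift by 100 mm and each number of a turn by 0.5 rad. A row lasts 1/10 s, in which the tool goes at most 50 mm and 8.59 degrees, less where a joint would pass 70% of its speed; a pose out of reach is approached as far as the arm can. A call with a number of a shift or a turn outside -1 to 1 is refused whole. A call with a gripper value outside its range is refused whole. "jaw" is the closure in counts, from 0 (fully open) to 255 (shut), set as the call begins (left out, the last holds). The fingers move at their own pace and stop on an object; the grip force is fixed at half the most. Time passes only in rows, so rows that repeat a pose let the fingers close. It gives the time, the measured TCP pose, the force, the opening and the grip force at its end, in the units of the state.
- get_obs(): the state, without advancing time (a new reading comes with each control period).
- snapshot(name): name is "side" or "top"; returns (picture, depth): 384x512x3 uint8, red, green, blue; 384x512 float32, m along the optical axis (not along the pixel's ray), 0 where there is no reading.
- calibration(name): a dict with "mtx" (3x3 intrinsics, pixels), "dist" ([k1, k2, p1, p2, k3] as OpenCV has them; the pictures are not rectified), "rvec" (rotation vector, rad) and "tvec" (3), from world to camera coordinates, as OpenCV has them. Camera axes: x right, y down, z forward; pixel columns grow to the right and rows downward; lengths in m; the calibration is good to about 2 mm. A picture is of the moment at which its call begins. calibration takes no time and is no camera call.
- close_job(): hands the job in; it is judged then, once.
The state is a dict: "clock": time; "joint_pos": joint angles; "qvel": joint speeds; "tau": joint torques, N m; "tool_pos": TCP position; "orientation": TCP orientation; "force": force on the tool from outside, world axes, zero at the start; "moment": the same for the moment, N m; "opening": finger opening in m; "gripper_force": force on a finger pad.
Only numpy, scipy, OpenCV 4.12 (cv2) and the standard library are available. Lean on these libraries where they do the work, as an engineer would, in place of code of your own. Each camera call takes 0.05 s, during which the arm holds its last target. There are 200 camera calls.

TASK

Set the capped oblong paste jar fully down into the matching pocket of the bolted aluminium block, long sides matched, so that the block keeps it from turning. Then unscrew the tight cap anticlockwise, stop turning as soon as the thread lets go after about a quarter turn, lift the cap straight up, and finish still gripping it, level and still, about 2 cm above the jar's mouth, with the jar left seated in the block. Leave the brush, wand and chuck key where they lie.

Things in the scene. Friction and masses are not known exactly. Their poses are not given: they have to be found in the camera images.
- jar: Grey plastic paste jar, loose, upright, 0.2 to 0.35 kg. Flat-sided oblong body 64 mm long (own x), 48 mm wide (own y), 50 mm high, then a round neck 40 mm across. Origin: centre of its underside, z up. Same after half a turn. Standing free it would turn along with the tight cap.
- mouth (a point): Centre of the jar's mouth, 76 mm above its underside, hidden in the cap while closed. The neck below carries a two-start thread: the cap unscrews anticlockwise from above, rises 2 mm on the way if let, and is free to lift after 1.25 rad (72 degrees); turn about 1.4 rad. Closed, it cannot turn clockwise.
- cap: Round steel screw cap on the jar, 56 mm across, 30 mm high, 70 g, ribbed. Origin: centre of its lower rim, z up. Closed, it is 56 mm above the jar's underside, 6 mm clear of the jar's shoulder, on its axis, x along the jar's x. The jar can be carried by it. A sprung rubber seal inside (10 N) makes it tight: 0.2 to 0.5 N m to turn.
- block: Cast aluminium block bolted to the stand (fixed), 120 mm (own x) by 100 mm (own y) by 36 mm high. Origin: centre of its underside. In its middle a rectangular pocket 67 mm long (own x) by 51 mm wide (own y) and 18 mm deep, with a 3 mm chamfer at the mouth, takes the foot of the jar either way round.
- pocket (a point): Centre of the floor of the block's pocket, 18 mm above the stand's surface; axes as the block's (x along the pocket's long side). The seated jar's underside rests here.
- brush: Bystander: bristle brush with a wooden handle, 275 mm long, 44 mm high, lying loose along its own x. Origin: on the underside, near the middle.
- wand: Bystander: magnet sweeper wand, 400 mm long, 32 mm thick, lying loose along its own x. Origin: on the underside, near the middle.
- chuck_key: Bystander: T-shaped steel drill chuck key, 100 mm long (own x), cross bar 90 mm, about 22 mm high, loose. Origin: on the underside near the middle.
- bin: Bystander: fixed sheet-steel chip bin with a shut hinged flap and a handle bar, 150 mm (x) by 300 mm (y) by 100 mm high (about 140 mm over the handle), at the far side. Origin: centre of its underside.

How it is judged:
By the outcome, as a careful person would: the job done as asked, in the order asked, and still so for the second after the job is handed in, while the arm keeps its last pose, push and grip.
It also fails if it takes over 48 s, if anything falls off the work surface, if the arm or the gripper's body presses on something with over 40 N, if the wrist force passes 120 N, or if a joint passes its speed limit or range.

## Working session

There is one attempt and no reset: what is moved stays moved. The work goes in short steps, Python scripts to look and compute and a tool call to move; the robot and the scene stay as the last step left them, time stands still between calls to the robot, and variables do not carry over. Pictures are saved under pics/ and viewed, at most 10 in all, crops included, and the job is handed in when it is done.

Besides the shell and the picture viewer there is one more tool, called after ">>>" in YAML: its name, and indented under it one key for each argument. step_arm: Moves the arm, as the interface text tells. Its arguments: {"type":"object","properties":{"steps":{"type":"array","items":{"type":"array","items":{"type":"array","items":{"type":"number","minimum":-1,"maximum":1}}}},"jaw":{"type":"number"}},"required":["steps"]}

```bash
ls; mkdir -p pics; python3 - <<'E'
from plant import *
import cv2,numpy as np
print(get_obs())
for n in("top","side"):
    p,d=snapshot(n); cv2.imwrite(f"pics/{n}0.png",p[:,:,::-1]); np.save(f"{n}0d.npy",d); np.save(f"{n}0.npy",p)
    c=calibration(n); print(c)
    R=cv2.Rodrigues(np.array(c["rvec"]))[0]; print(-R.T@np.array(c["tvec"]).ravel())
E
```

```text
pics
{'clock': 0.0, 'joint_pos': array([-5.19039262e+01,  2.05901280e+01,  6.33412235e-01, -2.04767943e-02,
       -7.01363809e+01, -1.65076060e+01]), 'qvel': array([ 0.00539401, -0.03767359, -0.0005039 ,  0.0485299 ,  0.10558508,
        0.04471593]), 'tau': array([-1.81974327e-03, -5.82704508e+01,  2.93069905e+01,  6.99784756e+00,
        6.94125876e-03, -1.54709483e-04]), 'tool_pos': array([ 0.24813433, -0.62714783,  0.19553362]), 'orientation': array([ 1.79905270e+02, -7.99921594e-03, -1.58418499e+02]), 'force': array([-0.14315466,  0.45428685, -0.08324949]), 'moment': array([0.03064022, 0.06624763, 0.04130839]), 'gripper_force': 0.0, 'opening': 0.08759522750911693}
{'mtx': array([[436.71497504,   0.        , 252.06332359],
       [  0.        , 436.71497504, 191.7554935 ],
       [  0.        ,   0.        ,   1.        ]]), 'dist': array([-0.02464212,  0.        ,  0.        ,  0.        ,  0.        ]), 'rvec': array([ 2.18516881, -2.19868872,  0.10883976]), 'tvec': array([-0.0193248 ,  0.60519219,  1.35494364])}
[0.49802589 0.00684229 1.39800811]
{'mtx': array([[362.97394867,   0.        , 255.64967392],
       [  0.        , 362.97394867, 193.96551222],
       [  0.        ,   0.        ,   1.        ]]), 'dist': array([0.04055988, 0.        , 0.        , 0.        , 0.        ]), 'rvec': array([ 0.36427196, -2.57140036,  1.48899358]), 'tvec': array([0.59420796, 0.15795805, 1.21798604])}
[0.29062692 1.10471364 0.74610161]
```

```bash
sleep 1
```

```text
(no output)
```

View pics/top0.png

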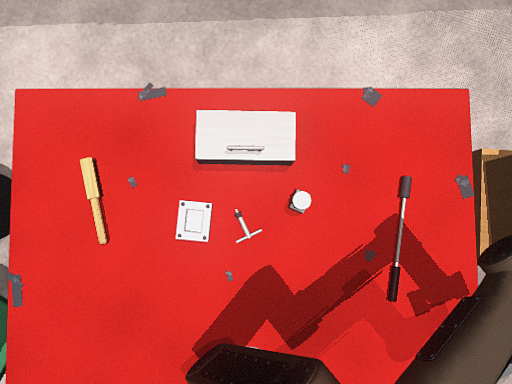

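View pics/side0.png

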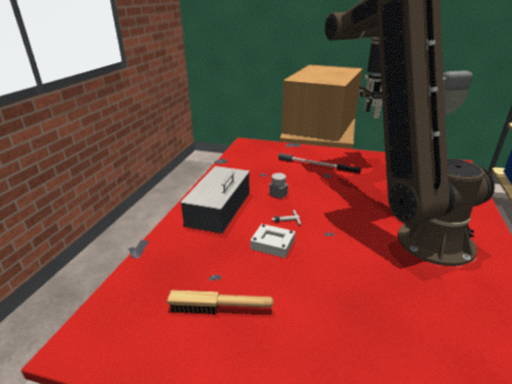

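```bash
python3 -c "
import plant; print([ (k,v) for k,v in vars(plant).items() if not k.startswith('_') and isinstance(v,(int,float))])
from plant import *
print(hold_point_z)"
```

```text
[('hold_point_z', 0.0188)]
0.0188
```

Top view: block at (194,221), jar at (301,200), chuck key at (246,226), brush on the left, wand on the right. The side view shows the jar at (278,185) and the block at (273,240). Next I enlarge both and measure.

```bash
cat > h.py <<'E'
from plant import *
import cv2,numpy as np
def cam(n):
    c=calibration(n); R=cv2.Rodrigues(np.array(c["rvec"]))[0]; t=np.array(c["tvec"]).ravel(); return c,R,t
def ray(n,px,z):
    c,R,t=cam(n); px=np.asarray(px,float).reshape(-1,1,2)
    u=cv2.undistortPoints(px,c["mtx"],c["dist"]).reshape(-1,2)
    d=np.c_[u,np.ones(len(u))]@R; o=-R.T@t; z=np.broadcast_to(z,len(u))
    return o+d*((z-o[2])/d[:,2])[:,None]
def cloud(n,d):
    c,R,t=cam(n); v,u=np.nonzero(d>0); p=np.c_[u,v].astype(float)
    q=cv2.undistortPoints(p.reshape(-1,1,2),c["mtx"],c["dist"]).reshape(-1,2)
    return p,(np.c_[q,np.ones(len(q))]*d[v,u][:,None]-t)@R
E
python3 - <<'E'
from h import *
ims=[]
for n,bl,jr in(("top",(160,186),(270,168)),("side",(240,208),(246,155))):
    p=np.load(n+"0.npy"); d=np.load(n+"0d.npy")
    for (x,y) in (bl,jr):
        ims.append(cv2.resize(p[y:y+64,x:x+64][:,:,::-1],(300,300),interpolation=cv2.INTER_CUBIC))
    px,P=cloud(n,d)
    for nm,(x,y) in(("block",bl),("jar",jr)):
        m=(px[:,0]>=x)&(px[:,0]<x+64)&(px[:,1]>=y)&(px[:,1]<y+64)
        col=p[px[:,1].astype(int),px[:,0].astype(int)].astype(int)
        m&=(col[:,0]-col[:,1]<60)&(P[:,2]>.01)
        Q=P[m]; print(n,nm,len(Q),Q.min(0),Q.max(0),np.histogram(Q[:,2],bins=np.arange(0,.11,.01))[0])
cv2.imwrite("pics/crops.png",np.vstack([np.hstack(ims[:2]),np.hstack(ims[2:])]))
E
```

```text
top block 1247 [0.45169888 0.10511919 0.01013213] [0.57956417 0.21450713 0.04811867] [  0 265 104 780  98   0   0   0   0   0]
top jar 359 [ 0.53930663 -0.20278498  0.01061328] [ 0.61098036 -0.13861329  0.09335408] [  0   5  10   6  37  17  11  10 243  20]
side block 993 [ 0.44556224 -0.04426969  0.01002954] [0.57574954 0.21977412 0.04195176] [  0 299 175 514   5   0   0   0   0   0]
side jar 543 [ 0.45775939 -0.51469291  0.01002954] [0.69892492 0.03283017 0.1051229 ] [  0 153  77  45  63  30  36  37  87   8]
```

View pics/crops.png

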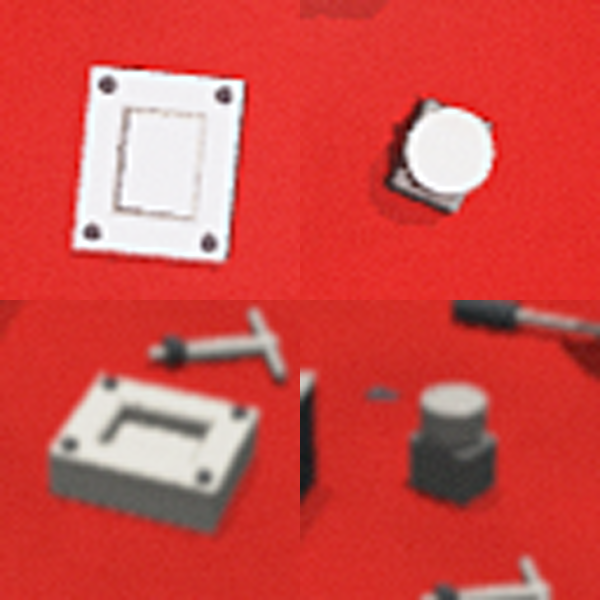

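The crops show the block's top as a clean bright quad. The jar's cap is a bright disc at crop (449,150). The body's long edge runs from crop (388,187) to (425,98), which gives a jar yaw of about -21°.

```bash
python3 - <<'E'
from h import *
p=np.load("top0.npy").astype(int); d=np.load("top0d.npy")
S=8
def sub(x,y,w=64):
    return cv2.resize(np.load("top0.npy")[y:y+w,x:x+w],None,fx=S,fy=S,interpolation=cv2.INTER_CUBIC).astype(int)
def big(m):
    cs,_=cv2.findContours(m.astype(np.uint8),cv2.RETR_EXTERNAL,cv2.CHAIN_APPROX_NONE); return max(cs,key=cv2.contourArea).reshape(-1,2)
def topx(c,x,y): return (c+.5)/S-.5+[x,y]
c=sub(160,186); k=big(c[:,:,1]>135); w=ray("top",topx(k,160,186),.036)[:,:2]
r=cv2.minAreaRect((w*1000).astype(np.float32)); print("block",r)
# edge fit per side
c0=np.array(r[0]);
for cc in [cv2.boxPoints(r)]: print(cc)
c=sub(270,168); k=big(c[:,:,1]>150); w=ray("top",topx(k,270,168),.086)[:,:2]
print("cap",cv2.minEnclosingCircle((w*1000).astype(np.float32)),cv2.fitEllipse((w*1000).astype(np.float32)))
q=np.array([[425,98],[388,187],[458,211]],float)-[300,0]; q=q*64/300+[270,168]
for z in(0,.05): print(z,ray("top",q,z))
# side view checks
c,R,t=cam("side"); 
# side cap ellipse centre crop (454,403)-> px ; block corners
print("side cap",ray("side",[[246+154*64/300,155+103*64/300]],.086))
b=np.array([[103,374],[260,408],[212,494],[50,445]],float)-[0,300]; b=b*64/300+[240,208]
B=ray("side",b,.036); print(B,B.mean(0))
E
```

```text
block ((515.539306640625, 160.17831420898438), (103.04954528808594, 122.13867950439453), 84.1494140625)
[[449.53592  115.14701 ]
 [571.0384   102.696846]
 [581.5427   205.20963 ]
 [460.04022  217.65979 ]]
cap ((572.5669555664062, -166.5873260498047), 35.61745834350586) ((574.5379028320312, -170.7001953125), (55.184329986572266, 62.20072555541992), 97.9752197265625)
0 [[ 0.61535002 -0.16734176  0.        ]
 [ 0.55434504 -0.14103119  0.        ]
 [ 0.53760998 -0.18884549  0.        ]]
0.05 [[ 0.6111539  -0.16111204  0.05      ]
 [ 0.55233077 -0.13574247  0.05      ]
 [ 0.53619425 -0.18184668  0.05      ]]
side cap [[ 0.56804895 -0.15575011  0.086     ]]
[[0.56453193 0.10840477 0.036     ]
 [0.44579346 0.11889023 0.036     ]
 [0.45791736 0.22330134 0.036     ]
 [0.57674822 0.20141995 0.036     ]] [0.51124774 0.16300407 0.036     ]
```

```bash
python3 - <<'E'
from h import *
for n,(x,y) in(("top",(270,168)),("side",(246,155))):
    p=np.load(n+"0.npy"); d=np.load(n+"0d.npy"); px,P=cloud(n,d)
    m=(abs(P[:,0]-.573)<.06)&(abs(P[:,1]+.165)<.06)
    cap=P[m&(P[:,2]>.077)&(P[:,2]<.1)]; print(n,"cap",len(cap),cap.mean(0),np.median(cap,0),cv2.minAreaRect((cap[:,:2]*1000).astype(np.float32)))
    sh=P[m&(P[:,2]>.015)&(P[:,2]<.06)]; print(len(sh),sh.min(0),sh.max(0), cv2.minAreaRect((sh[:,:2]*1000).astype(np.float32)))
    if n=="top": hi=np.percentile(cap[:,2],50); print(ray("top",[[301.8,200]],.086))
    # chroma mask of block top
    b=P[(P[:,2]>.03)&(P[:,2]<.044)&(abs(P[:,0]-.514)<.08)&(abs(P[:,1]-.161)<.07)]
    print("blk",len(b),cv2.minAreaRect((b[:,:2]*1000).astype(np.float32)),np.median(b[:,2]))
# side: long left edge of body and edges in side crop: body corners bottom (410,487),(460,503),(496,482)
q=np.array([[410,487],[461,503],[496,482]],float)-[300,300]; q=q*64/300+[246,155]; print(ray("side",q,0.))
q=np.array([[412,441],[461,462],[496,436]],float)-[300,300]; q=q*64/300+[246,155]; print(ray("side",q,.05))
E
```

```text
top cap 276 [ 0.57531928 -0.17120188  0.0857329 ] [ 0.57453171 -0.17176285  0.08576291] ((574.590087890625, -172.0503387451172), (54.431884765625, 55.199920654296875), 1.8839943408966064)
77 [ 0.53930663 -0.20278498  0.01928861] [ 0.61108716 -0.13861329  0.05654184] ((575.64013671875, -171.85174560546875), (48.01214599609375, 64.2388916015625), 67.08229064941406)
[[ 0.57445693 -0.17166267  0.086     ]]
blk 876 ((516.3284912109375, 159.22398376464844), (100.94683837890625, 119.95149230957031), 83.89521789550781) 0.03612464909490253
side cap 91 [ 0.57270876 -0.16506886  0.08432477] [ 0.57235774 -0.16472429  0.0848144 ] ((572.2839965820312, -167.89291381835938), (52.20719909667969, 59.884864807128906), 14.065932273864746)
181 [ 0.53680089 -0.17948192  0.01535942] [ 0.61098622 -0.13431623  0.0594842 ] ((571.8728637695312, -154.24562072753906), (74.54383850097656, 44.10377883911133), 6.9288554191589355)
blk 544 ((515.0814819335938, 161.78604125976562), (107.36787414550781, 123.54985046386719), 84.42573547363281) 0.03420485165541637
[[ 0.60453321 -0.15211886  0.        ]
 [ 0.55526751 -0.13723577  0.        ]
 [ 0.53379062 -0.18119585  0.        ]]
[[ 0.60159772 -0.14506074  0.05      ]
 [ 0.55276969 -0.12024018  0.05      ]
 [ 0.53407306 -0.17340762  0.05      ]]
```

Measured: jar at (0.574,-0.171) with yaw -22.9° (48×64 as given). Block at (0.5155,0.160) with yaw -6° (101×120). The cap overhangs the 48 mm sides, so I'll grip the 64 mm length of the body, which also squares it to the tool.

>>> step_arm:
  steps:
    - [[-0.4,0.25,0,0,0,0],[-0.8,0.5,0,0,0,0],[-0.95,0.61,0,0,0,0],[-0.95,0.61,0,0,0,0]]
  jaw: 0

```text
clock: 0.5
tool_pos: [0.3156, -0.5339, 0.1966]
orientation: [180.0, 0.0, -158.3]
force: [0.8, -0.6, 0.3]
opening: 0.0876
gripper_force: 0.0
```

>>> step_arm:
  steps:
    - [[-0.4,0.25,0,0,0,0],[-0.8,0.5,0,0,0,0],[-0.95,0.61,0,0,0,0],[-0.95,0.61,0,0,0,0]]

```text
clock: 0.9
tool_pos: [0.3811, -0.4429, 0.1964]
orientation: [180.0, 0.0, -158.3]
force: [-0.9, -0.2, -0.1]
opening: 0.0875
gripper_force: 0.0
```

>>> step_arm:
  steps:
    - [[-0.4,0.25,0,0,0,0],[-0.8,0.5,0,0,0,0],[-0.95,0.61,0,0,0,0],[-0.95,0.61,0,0,0,0]]

```text
clock: 1.3
tool_pos: [0.4469, -0.3518, 0.1963]
orientation: [180.0, -0.0, -158.3]
force: [-0.1, -0.4, -0.2]
opening: 0.0879
gripper_force: 0.0
```

>>> step_arm:
  steps:
    - [[-0.4,0.25,0,0,0,0],[-0.8,0.5,0,0,0,0],[-0.95,0.61,0,0,0,0],[-0.95,0.61,0,0,0,0]]

```text
clock: 1.7
tool_pos: [0.5127, -0.2605, 0.1961]
orientation: [180.0, -0.0, -158.3]
force: [-0.3, 0.5, -0.6]
opening: 0.0873
gripper_force: 0.0
```

>>> step_arm:
  steps:
    - [[0,0,0,0,0,-0.25],[0,0,0,0,0,-0.5],[0,0,0,0,0,-0.75],[0,0,0,0,0,-0.9],[0,0,0,0,0,-0.9],[0,0,0,0,0,-0.9]]

```text
clock: 2.3
tool_pos: [0.5112, -0.2622, 0.1963]
orientation: [180.0, -0.0, -132.8]
force: [-0.1, -0.1, 0.7]
opening: 0.0876
gripper_force: 0.0
```

```bash
cat >> h.py <<'E'
from scipy.spatial.transform import Rotation as Ro
def rel(x,y,z,yaw):
    o=get_obs(); R=Ro.from_euler("xyz",o["orientation"],degrees=True); T=Ro.from_euler("xyz",[180,0,yaw],degrees=True)
    print("t",o["clock"],"pos",o["tool_pos"].round(4),"ori",o["orientation"].round(2),"q",o["joint_pos"].round(1),"F",o["force"].round(1),"M",o["moment"].round(2),"op",round(o["opening"],4),"gf",round(o["gripper_force"],1))
    print("shift",(R.inv().apply(np.array([x,y,z])-o["tool_pos"])/.1).round(3),"turn",((R.inv()*T).as_rotvec()/.5).round(3))
E
python3 -c "
from h import *
rel(.574,-.171,.126,-112.9)"
```

```text
t 2.3 pos [ 0.5112 -0.2622  0.1963] ori [ 1.7998e+02 -2.0000e-02 -1.3285e+02] q [ -7.6  11.2 -12.3   0.  -66.6 -35.2] F [-0.1 -0.1  0.7] M [ 0.05  0.04 -0.02] op 0.0876 gf 0.0
shift [-1.096  0.16   0.703] turn [ 0.001 -0.001 -0.696]
```

>>> step_arm:
  steps:
    - [[-0.4,0.06,0,0,0,-0.23],[-0.8,0.12,0,0,0,-0.46],[-1.0,0.16,0,0,0,-0.696],[-1.0,0.16,0,0,0,-0.696],[-1.0,0.16,0,0,0,-0.696]]

```text
clock: 2.8
tool_pos: [0.5677, -0.1767, 0.1962]
orientation: [180.0, -0.0, -112.8]
force: [-0.1, -0.0, 0.0]
opening: 0.0877
gripper_force: 0.0
```

```bash
python3 - <<'E'
from h import *
rel(.574,-.171,.026,-112.9)
p,d=snapshot("side"); cv2.imwrite("pics/s1.png",cv2.resize(p[120:250,180:380][:,:,::-1],None,fx=3,fy=3,interpolation=cv2.INTER_CUBIC))
E
```

```text
t 2.8 pos [ 0.5677 -0.1767  0.1962] ori [ 1.7997e+02 -2.0000e-02 -1.1282e+02] q [  1.5  13.1  -9.8   0.  -67.1 -24.4] F [-0.1 -0.   0. ] M [-0.07  0.09  0.02] op 0.0877 gf 0.0
shift [-0.077 -0.037  1.702] turn [ 0.001 -0.001  0.003]
```

View pics/s1.png

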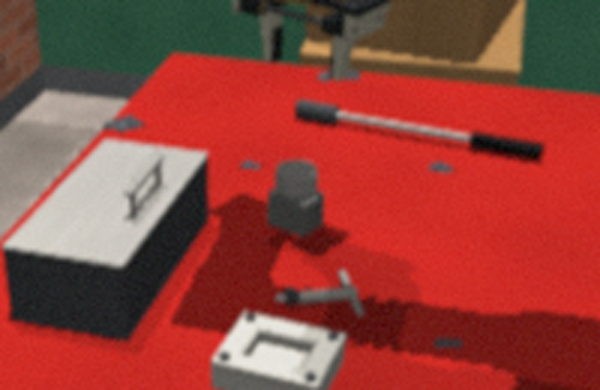

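The open fingers at crop (272,50) and (343,70) sit above the jar at (297,195), with nothing in between. I descend now.

>>> step_arm:
  steps:
    - [[-0.077,-0.037,0.3,0,0,0],[-0.077,-0.037,0.6,0,0,0],[-0.077,-0.037,0.8,0,0,0],[-0.077,-0.037,1.0,0,0,0],[-0.077,-0.037,1.0,0,0,0]]

```text
clock: 3.35
tool_pos: [0.5716, -0.1717, 0.0938]
orientation: [179.7, -0.1, -112.9]
force: [-0.4, 0.1, -0.3]
opening: 0.0877
gripper_force: 0.0
```

>>> step_arm:
  steps:
    - [[0,0,0.15,0,0,0],[0,0,0.3,0,0,0],[0,0,0.45,0,0,0],[0,0,0.6,0,0,0],[0,0,0.7,0,0,0],[0,0,0.7,0,0,0]]

```text
clock: 3.95
tool_pos: [0.5735, -0.1714, 0.026]
orientation: [179.9, -0.0, -112.8]
force: [-0.9, 0.3, -0.3]
opening: 0.0875
gripper_force: 0.0
```

>>> step_arm:
  steps:
    - [[0,0,0,0,0,0],[0,0,0,0,0,0],[0,0,0,0,0,0],[0,0,0,0,0,0],[0,0,0,0,0,0],[0,0,0,0,0,0],[0,0,0,0,0,0],[0,0,0,0,0,0]]
  jaw: 255

```text
clock: 4.75
tool_pos: [0.5747, -0.1709, 0.0268]
orientation: [-180.0, 0.0, -112.7]
force: [0.8, 0.4, 2.7]
opening: 0.0544
gripper_force: 30.0
```

```bash
python3 - <<'E'
from h import *
rel(.574,-.171,.026,-112.9)
E
```

```text
t 4.75 pos [ 0.5747 -0.1709  0.0268] ori [-1.7995e+02  1.0000e-02 -1.1268e+02] q [  2.1  22.6 -20.9   0.  -46.4 -24.8] F [0.8 0.4 2.7] M [-0.13 -0.17 -0.04] op 0.0544 gf 30.0
shift [0.004 0.006 0.008] turn [-0.002  0.     0.008]
```

Opening is 54 mm, not the 64 mm I expected, so I look.

```bash
python3 - <<'E'
from h import *
p,d=snapshot("side"); t,dt=snapshot("top")
cv2.imwrite("pics/s2.png",np.vstack([cv2.resize(p[145:220,220:340][:,:,::-1],(480,300),interpolation=cv2.INTER_CUBIC),cv2.resize(t[160:235,240:360][:,:,::-1],(480,300),interpolation=cv2.INTER_CUBIC)]))
E
```

```text
(no output)
```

View pics/s2.png

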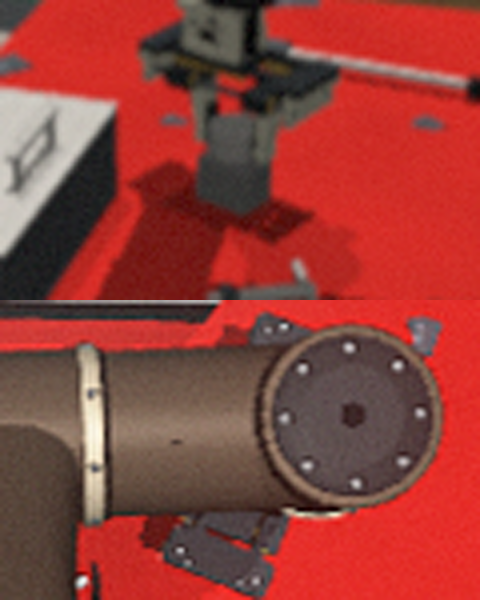

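The fingers at crop (203,120) and (265,135) look to be on the cap, ending about at the shoulder. I check heights with depth.

```bash
python3 - <<'E'
from h import *
p,d=snapshot("side"); px,P=cloud("side",d)
cv2.imwrite("pics/s3.png",cv2.resize(p[155:210,250:320][:,:,::-1],(763,600),interpolation=cv2.INTER_CUBIC))
m=(px[:,0]>=264)&(px[:,0]<=292)&(px[:,1]>=164)&(px[:,1]<=202)
Z=np.zeros(d.shape)
X=np.zeros(d.shape);Y=np.zeros(d.shape)
for a,b in zip(px[m].astype(int),P[m]): Z[a[1],a[0]]=b[2];Y[a[1],a[0]]=b[1];X[a[1],a[0]]=b[0]
for r in range(164,203,2): print(r,(Z[r,264:293:2]*1000).astype(int))
print()
for r in range(164,203,3): print(r,(Y[r,264:293:2]*1000).astype(int))
E
```

```text
164 [136 138 138 139 127 121   0   0 150   0 156 161 161 165 163]
166 [127 128 125 123 134 138 140  -1  -1 146 143 144 145 165 164]
168 [ -1   0 107 111 107  -1   1 135 141 145 146 143 146   0 159]
170 [ -3  -2  99 102 101  97   1   1 134 137 139 139 140 131 151]
172 [  0   0  90  93  91  88   2  -1   0 128 129 133 130 140 142]
174 [  0   0  80  85  85  85  87  82  84  83 107 107 105 130 133]
176 [ -2  -1  73  73  82  85  85  86  87  85  96  99  93 122 122]
178 [ 0  1 64 67 79 82 86 82 85 85 88 89 86  0 -2]
180 [ 0  0  0 -1 69 74 76 78 78 78 79 83 75 -1  0]
182 [ 1  0  1  0 61 67 67 69 66 65 73 71 64 -1  0]
184 [ 1 -1  0 47 48 57 60 60 57 55 63 62  0  0  1]
186 [-1  2  3 35 42 46 48 48 48 48 44 40  0  0 -1]
188 [ 0  1  0 33 32 32 41 41 48 49 38 30  2  0 -1]
190 [ 1  0  0 17 26 27 30 32 36 36 31 22  2  0  0]
192 [-1 -3  0 10 15 18 22 23 25 25 23 13 -3  0 -1]
194 [-2  0  0  0  3  3 13 15 22 17 10  3 -1  3  0]
196 [ 1  0 -2 -2  0  0  3  7 12  7  0  0  2 -2  0]
198 [ 0 -1 -1  0  0 -1  0  0 -2  0  0 -1 -1  0 -1]
200 [ 0  2  0  0  1  1 -1  0 -3 -3 -3 -2 -1  0 -2]
202 [ 2  0 -1  3 -1 -1  0 
[... 391 characters left out ...]
61 -161 -162 -167 -149 -144 -158 -104
 -107]
179 [-282 -285 -290 -173 -151 -146 -142 -143 -146 -153 -146 -148 -158 -316
 -319]
182 [-253 -259 -258 -261 -151 -143 -144 -143 -150 -154 -143 -148 -162 -288
 -289]
185 [-232 -230 -232 -163 -154 -151 -149 -152 -152 -156 -164 -169 -255 -254
 -265]
188 [-203 -203 -207 -151 -155 -157 -143 -144 -135 -134 -157 -172 -226 -233
 -236]
191 [-175 -180 -183 -160 -152 -149 -148 -141 -136 -143 -159 -174 -204 -203
 -215]
194 [-156 -154 -158 -158 -156 -157 -143 -142 -132 -142 -157 -171 -182 -175
 -185]
197 [-128 -128 -135 -136 -137 -144 -148 -140 -141 -150 -150 -158 -151 -157
 -163]
200 [-105 -104 -111 -112 -112 -115 -121 -121 -129 -131 -134 -134 -135 -135
 -141]
```

View pics/s3.png

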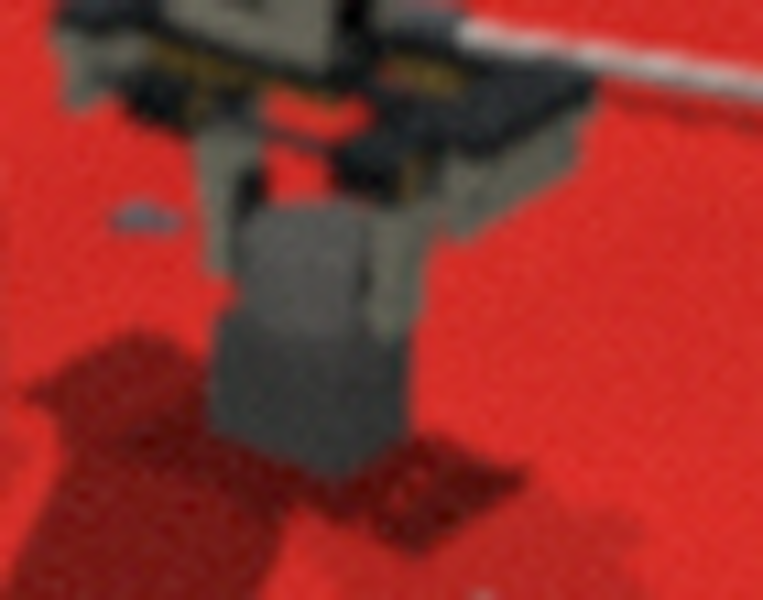

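The fingertips sit about 57 mm high, roughly 30 mm above the reported TCP at this opening. So this is a sound, centred cap grip with the tips just above the shoulder. The jar may be carried by the cap, so I lift it and check the yaw near the block.

>>> step_arm:
  steps:
    - [[0,0,-0.1,0,0,0],[0,0,-0.3,0,0,0],[0,0,-0.5,0,0,0],[0,0,-0.7,0,0,0],[0,0,-0.9,0,0,0],[0,0,-0.9,0,0,0],[0,0,-0.9,0,0,0]]

```text
clock: 5.6
tool_pos: [0.5736, -0.1706, 0.1161]
orientation: [180.0, 0.0, -112.7]
force: [0.1, -0.3, -4.0]
opening: 0.0544
gripper_force: 30.0
```

```bash
python3 - <<'E'
from h import *
rel(.5155,.160,.116,-96)
E
```

```text
t 5.6 pos [ 0.5736 -0.1706  0.1161] ori [ 1.7996e+02  3.0000e-02 -1.1272e+02] q [  2.1  17.1 -15.5  -0.  -57.5 -24.8] F [ 0.1 -0.3 -4. ] M [ 0.01  0.08 -0.  ] op 0.0544 gf 30.0
shift [-2.825  1.812  0.004] turn [ 0.001  0.001 -0.583]
```

>>> step_arm:
  steps:
    - [[-0.2,0.13,0,0,0,0],[-0.5,0.32,0,0,0,0],[-0.8,0.51,0,0,0,0],[-0.94,0.604,0,0,0,0]]

```text
clock: 6.0
tool_pos: [0.5529, -0.0589, 0.1148]
orientation: [179.8, -0.1, -112.7]
force: [-0.1, -0.3, -3.2]
opening: 0.0547
gripper_force: 30.0
```

>>> step_arm:
  steps:
    - [[-0.3,0.19,0,0,0,0],[-0.6,0.38,0,0,0,0],[-0.94,0.604,0,0,0,0]]

```text
clock: 6.3
tool_pos: [0.5337, 0.0498, 0.1148]
orientation: [179.9, -0.1, -112.8]
force: [1.0, -0.2, -2.9]
opening: 0.0547
gripper_force: 30.0
```

>>> step_arm:
  steps:
    - [[-0.3,0.19,0,0,0,-0.15],[-0.6,0.38,0,0,0,-0.3],[-0.85,0.55,0,0,0,-0.45],[-0.945,0.604,0,0,0,-0.583],[-0.945,0.604,0,0,0,-0.583],[-0.945,0.604,0,0,0,-0.583]]

```text
clock: 6.9
tool_pos: [0.5151, 0.1592, 0.1152]
orientation: [179.9, -0.1, -96.0]
force: [0.2, -0.5, -2.9]
opening: 0.0545
gripper_force: 30.0
```

```bash
python3 - <<'E'
from h import *
rel(.5155,.160,.116,-96)
p,d=snapshot("side"); np.save("s4.npy",p); np.save("s4d.npy",d)
t,dt=snapshot("top"); np.save("t4.npy",t); np.save("t4d.npy",dt)
cv2.imwrite("pics/s4.png",np.vstack([cv2.resize(p[170:270,220:340][:,:,::-1],(480,400),interpolation=cv2.INTER_CUBIC)]))
E
```

```text
t 6.9 pos [0.5151 0.1592 0.1152] ori [ 1.7988e+02 -9.0000e-02 -9.6050e+01] q [ 38.   11.9 -22.8  -0.  -55.4 -44. ] F [ 0.2 -0.5 -2.9] M [-0.02  0.1  -0.04] op 0.0545 gf 30.0
shift [-0.008 -0.003 -0.008] turn [ 0.004 -0.003 -0.002]
```

View pics/s4.png

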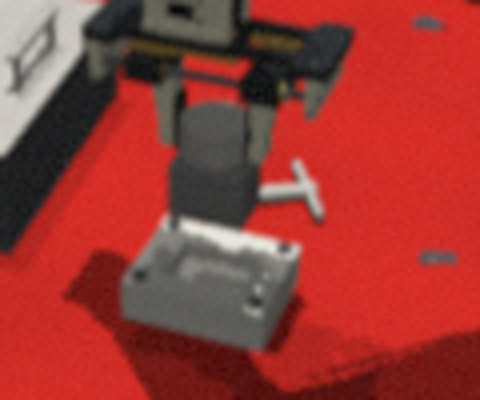

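The jar hangs level above the block, body at crop (215,195) and block top at (210,265). I measure its front face from depth.

```bash
python3 - <<'E'
from h import *
d=np.load("s4d.npy"); p=np.load("s4.npy"); px,P=cloud("side",d)
m=(px[:,0]>=258)&(px[:,0]<=288)&(px[:,1]>=196)&(px[:,1]<=230)
Q=P[m&(P[:,2]>.092)&(P[:,2]<.134)&(P[:,1]>.12)&(P[:,1]<.22)]
print(len(Q),Q.min(0),Q.max(0),Q.mean(0), cv2.minAreaRect((Q[:,:2]*1000).astype(np.float32)))
for lo in np.arange(.46,.57,.01):
    s=Q[(Q[:,0]>=lo)&(Q[:,0]<lo+.01)]
    if len(s): print(round(lo,2),len(s),np.percentile(s[:,1],[25,50,75]).round(4))
C=P[m|((px[:,0]>=258)&(px[:,0]<=288)&(px[:,1]>=190)&(px[:,1]<=215))]; C=C[(C[:,2]>.168)&(C[:,2]<.18)&(abs(C[:,1]-.16)<.05)]; print("captop",len(C),C.mean(0),np.ptp(C,axis=0))
E
```

```text
253 [0.48045182 0.14400851 0.0920046 ] [0.54563039 0.18898619 0.1338401 ] [0.50972277 0.17979752 0.11328285] ((505.4340515136719, 177.06814575195312), (73.31096649169922, 36.752323150634766), 27.106477737426758)
0.48 60 [0.158  0.1739 0.1843]
0.49 36 [0.1838 0.1849 0.1862]
0.5 34 [0.183  0.1844 0.185 ]
0.51 35 [0.182  0.1836 0.1848]
0.52 35 [0.1805 0.1816 0.1823]
0.53 32 [0.1791 0.1805 0.1809]
0.54 21 [0.1791 0.1798 0.1802]
captop 190 [0.51497224 0.16491862 0.17337238] [0.09007983 0.05616256 0.01187988]
```

```bash
python3 - <<'E'
from h import *
d=np.load("side0d.npy"); px,P=cloud("side",d)
Q=P[(P[:,2]>.006)&(P[:,2]<.030)&(abs(P[:,0]-.515)<.045)&(P[:,1]>.19)&(P[:,1]<.23)&(px[:,1]>235)]
k=np.polyfit(Q[:,0]-.515,Q[:,1],1); r=Q[:,1]-np.polyval(k,Q[:,0]-.515); Q=Q[abs(r)<.003]; k=np.polyfit(Q[:,0]-.515,Q[:,1],1)
a=np.arctan(k[0]); print(len(Q),np.degrees(a),"centre y",k[1]-.05/np.cos(a))
d=np.load("s4d.npy"); px,P=cloud("side",d)
Q=P[(P[:,2]>.094)&(P[:,2]<.132)&(P[:,0]>.492)&(P[:,0]<.546)&(P[:,1]>.17)&(P[:,1]<.20)]
k=np.polyfit(Q[:,0]-.515,Q[:,1],1); a=np.arctan(k[0]); print(len(Q),np.degrees(a),"jar y",k[1]-.024/np.cos(a))
# x: silhouettes of -x end face: block and jar (side faces visible at low x)
for n,f,zl,zh,yc in(("blk","side0d.npy",.006,.03,.16),("jar","s4d.npy",.094,.132,.16)):
    px,P=cloud("side",np.load(f)); h=.018 if n=="jar" else .04
    Q=P[(P[:,2]>zl)&(P[:,2]<zh)&(abs(P[:,1]-yc)<h)&(P[:,0]<.5)&(P[:,0]>.44)]
    if len(Q)>5: k=np.polyfit(Q[:,1]-yc,Q[:,0],1); print(n,len(Q),np.degrees(np.arctan(k[0])),"x face at y=.16",k[1],"centre x",k[1]+(.06 if n=="blk" else .032)/np.cos(np.radians(6)),np.std(Q[:,0]-np.polyval(k,Q[:,1]-yc)))
E
```

```text
146 -5.316874593062723 centre y 0.16156634819675383
161 -6.748746186936868 jar y 0.15860167092707456
blk 89 -10.98672836949217 x face at y=.16 0.4733525473360953 centre x 0.5336830441099063 0.018994659176223557
jar 34 6.8808625059128525 x face at y=.16 0.482173474819866 centre x 0.5143497397658985 0.0005923005815190854
```

>>> step_arm:
  steps:
    - [[-0.016,-0.008,0.1,0,0,-0.017],[-0.016,-0.008,0.25,0,0,-0.017],[-0.016,-0.008,0.4,0,0,-0.017],[-0.016,-0.008,0.5,0,0,-0.017],[-0.016,-0.008,0.5,0,0,-0.017],[-0.016,-0.008,0.5,0,0,-0.017]]

```text
clock: 7.6
tool_pos: [0.5172, 0.1609, 0.0664]
orientation: [180.0, -0.0, -95.5]
force: [0.3, 0.1, -2.3]
opening: 0.0548
gripper_force: 30.0
```

>>> step_arm:
  steps:
    - [[0,0,0.02,0,0,0],[0,0,0.04,0,0,0],[0,0,0.06,0,0,0],[0,0,0.07,0,0,0],[0,0,0.07,0,0,0]]

```text
clock: 8.1
tool_pos: [0.5175, 0.1616, 0.062]
orientation: [-179.9, 0.1, -95.4]
force: [-8.2, -1.0, 17.5]
opening: 0.0545
gripper_force: 30.0
```

```bash
python3 - <<'E'
from h import *
rel(.5165,.1615,.044,-95.5)
E
```

```text
t 8.1 pos [0.5175 0.1616 0.062 ] ori [-1.7989e+02  6.0000e-02 -9.5440e+01] q [ 38.1  15.4 -26.3   0.  -48.1 -43.6] F [-8.2 -1.  17.5] M [-0.08  3.23  0.01] op 0.0545 gf 30.0
shift [0.002 0.01  0.18 ] turn [-0.004  0.002  0.002]
```

>>> step_arm:
  steps:
    - [[0,0.01,0,0,0,0],[0,0.02,0,0,0,0],[0,0.02,0.0,0,0,0],[0,0.02,0.0,0,0,0]]

```text
clock: 8.5
tool_pos: [0.5168, 0.162, 0.0618]
orientation: [-179.8, 0.1, -95.4]
force: [-1.3, -0.4, 11.3]
opening: 0.0548
gripper_force: 30.0
```

```bash
python3 - <<'E'
from h import *
rel(.5165,.1615,.044,-95.5)
E
```

```text
t 8.5 pos [0.5168 0.162  0.0618] ori [-1.7978e+02  1.0000e-01 -9.5440e+01] q [ 38.2  15.3 -26.5   0.1 -47.9 -43.7] F [-1.3 -0.4 11.3] M [-0.74  0.49 -0.09] op 0.0548 gf 30.0
shift [0.005 0.003 0.178] turn [-0.008  0.003  0.002]
```

>>> step_arm:
  steps:
    - [[0,0.01,0.01,0,0,0],[0,0.015,0.01,0,0,0],[0,0.015,0.01,0,0,0]]

```text
clock: 8.8
tool_pos: [0.5163, 0.1625, 0.0615]
orientation: [-179.7, 0.1, -95.4]
force: [-0.5, -3.4, 12.7]
opening: 0.0543
gripper_force: 30.0
```

```bash
python3 - <<'E'
from h import *
rel(.5165,.1615,.044,-95.5)
E
```

```text
t 8.8 pos [0.5163 0.1625 0.0615] ori [-1.7968e+02  1.4000e-01 -9.5410e+01] q [ 38.3  15.3 -26.7   0.2 -47.7 -43.8] F [-0.5 -3.4 12.7] M [-0.97 -0.2  -0.09] op 0.0543 gf 30.0
shift [ 0.01  -0.002  0.174] turn [-0.011  0.005  0.003]
```

>>> step_arm:
  steps:
    - [[0.01,0,0,0,0,0],[0.02,0,0.0,0,0,0],[0.02,0,0.0,0,0,0],[0.02,0,0.0,0,0,0]]

```text
clock: 9.2
tool_pos: [0.5164, 0.1613, 0.0615]
orientation: [-179.6, 0.2, -95.4]
force: [-1.3, 0.5, 11.7]
opening: 0.0546
gripper_force: 30.0
```

```bash
python3 - <<'E'
from h import *
rel(.5165,.1615,.044,-95.5)
E
```

```text
t 9.2 pos [0.5164 0.1613 0.0615] ori [-179.64    0.22  -95.4 ] q [ 38.2  15.2 -26.8   0.1 -47.6 -43.7] F [-1.3  0.5 11.7] M [0.39 0.02 0.04] op 0.0546 gf 30.0
shift [-0.001  0.     0.175] turn [-0.012  0.008  0.003]
```

```bash
cat > fit.py <<'E'
from h import *
def fit(tag):
    p,d=snapshot("side"); np.save(tag+".npy",p); np.save(tag+"d.npy",d); px,P=cloud("side",d)
    for nm,zl,zh,yl,yh,xl,xh in(("jar",.045,.078,.165,.2,.49,.545),("blk",.006,.03,.19,.23,.47,.56)):
        Q=P[(P[:,2]>zl)&(P[:,2]<zh)&(P[:,0]>xl)&(P[:,0]<xh)&(P[:,1]>yl)&(P[:,1]<yh)]
        for _ in range(3):
            A=np.c_[Q[:,0]-.515,Q[:,2]-.06,np.ones(len(Q))]; k=np.linalg.lstsq(A,Q[:,1],rcond=None)[0]; r=Q[:,1]-A@k; Q=Q[abs(r)<.0025]
        a=np.arctan(k[0]); print(nm,len(Q),"yaw",np.degrees(a).round(2),"lean",np.degrees(k[1]).round(2),"y centre",(k[2]-(.024 if nm=="jar" else .05)/np.cos(a)).round(4),"z",Q[:,2].min().round(3),Q[:,2].max().round(3))
    Q=P[(P[:,2]>.045)&(P[:,2]<.075)&(P[:,0]<.505)&(P[:,0]>.47)&(abs(P[:,1]-.16)<.018)]
    if len(Q)>5: k=np.polyfit(Q[:,1]-.16,Q[:,0],1); print("jar end face",len(Q),"x centre",(k[1]+.0322).round(4),"yaw",-np.degrees(np.arctan(k[0])).round(1))
    C=P[(P[:,2]>.045)&(P[:,2]<.16)&(abs(P[:,0]-.515)<.02)&(abs(P[:,1]-.16)<.02)]
    print("captop hist",np.histogram(C[:,2],bins=np.arange(.09,.14,.004)))
    # shoulder height: points at z where y normal up
E
python3 - <<'E'
from fit import *
fit("s5")
px,P=cloud("side",np.load("s5d.npy"))
# columns through the jar: z against row
for u in (266,270,274,278):
    m=(px[:,0]==u)&(px[:,1]>195)&(px[:,1]<250); print(u,[(int(a),int(z*1000),int(y*1000)) for a,z,y in zip(px[m][::2,1],P[m][::2,2],P[m][::2,1])])
E
```

```text
jar 123 yaw -5.87 lean 0.75 y centre 0.1609 z 0.045 0.078
blk 137 yaw -6.17 lean 1.21 y centre 0.1617 z 0.006 0.03
jar end face 24 x centre 0.5162 yaw -6.0
captop hist (array([ 2,  0,  1,  1,  0,  0,  3, 64, 10,  0,  0,  0]), array([0.09 , 0.094, 0.098, 0.102, 0.106, 0.11 , 0.114, 0.118, 0.122,
       0.126, 0.13 , 0.134, 0.138]))
266 [(196, 195, 186), (198, 188, 185), (200, 0, -108), (202, 174, 186), (204, 170, 192), (206, 0, -63), (208, 0, -51), (210, -1, -39), (212, 123, 163), (214, 120, 170), (216, 119, 180), (218, 114, 183), (220, 105, 182), (222, 98, 183), (224, 92, 185), (226, 83, 183), (228, 77, 185), (230, 69, 185), (232, 60, 184), (234, 53, 184), (236, 44, 183), (238, 36, 183), (240, 36, 194), (242, 30, 197), (244, 33, 210), (246, 25, 210), (248, 18, 211)]
270 [(196, 197, 186), (198, 191, 188), (200, 0, -112), (202, -3, -102), (204, 173, 192), (206, 0, -67), (208, -2, -57), (210, 121, 145), (212, 121, 157), (214, 119, 165), (216, 120, 178), (218, 122, 191), (220, 110, 186), (222, 103, 186), (224, 95, 186), (226, 84, 181), (228, 77, 182), (230, 70, 183), (232, 65, 186), (234
[... 319 characters left out ...]
 122, 189), (220, 111, 184), (222, 102, 182), (224, 98, 186), (226, 86, 181), (228, 83, 186), (230, 76, 188), (232, 66, 184), (234, 59, 186), (236, 50, 185), (238, 44, 186), (240, 35, 185), (242, 33, 193), (244, 34, 205), (246, 32, 211), (248, 25, 213)]
278 [(196, 200, 185), (198, 195, 188), (200, 188, 188), (202, 0, -106), (204, -2, -95), (206, 170, 192), (208, 1, -59), (210, 120, 138), (212, 117, 145), (214, 121, 162), (216, 121, 173), (218, 118, 179), (220, 110, 179), (222, 103, 179), (224, 93, 176), (226, 81, 169), (228, 85, 186), (230, 80, 190), (232, 70, 186), (234, 64, 188), (236, 54, 186), (238, 46, 186), (240, 40, 188), (242, 30, 186), (244, 34, 200), (246, 33, 210), (248, 29, 214)]
```

>>> step_arm:
  steps:
    - [[0,0,-0.05,0,0,0],[0,0,-0.09,0,0,0],[0,0,-0.09,0,0,0],[0,0,-0.09,0,0,0]]

```text
clock: 9.65
tool_pos: [0.513, 0.1593, 0.0672]
orientation: [180.0, -0.0, -95.5]
force: [-0.5, 0.2, -2.8]
opening: 0.0545
gripper_force: 30.0
```

```bash
python3 - <<'E'
from fit import *
rel(.5155,.1605,.060,-96)
fit("s6")
E
```

```text
t 9.65 pos [0.513  0.1593 0.0672] ori [ 1.7997e+02 -2.0000e-02 -9.5510e+01] q [ 38.2  14.7 -26.4  -0.  -48.9 -43.7] F [-0.5  0.2 -2.8] M [ 0.05  0.09 -0.02] op 0.0545 gf 30.0
shift [-0.014 -0.024  0.072] turn [ 0.001 -0.001  0.017]
jar 115 yaw -6.81 lean 0.9 y centre 0.1584 z 0.045 0.078
blk 137 yaw -5.97 lean -4.3 y centre 0.1579 z 0.006 0.03
jar end face 23 x centre 0.5124 yaw -6.1
captop hist (array([ 2,  1,  0,  1,  3,  1,  3,  1, 46, 38,  0,  0]), array([0.09 , 0.094, 0.098, 0.102, 0.106, 0.11 , 0.114, 0.118, 0.122,
       0.126, 0.13 , 0.134, 0.138]))
```

>>> step_arm:
  steps:
    - [[-0.019,-0.023,0,0,0,0],[-0.019,-0.023,0.02,0,0,0],[-0.019,-0.023,0.04,0,0,0],[-0.019,-0.023,0.06,0,0,0],[-0.019,-0.023,0.08,0,0,0],[-0.019,-0.023,0.09,0,0,0],[-0.019,-0.023,0.09,0,0,0]]

```text
clock: 10.4
tool_pos: [0.5156, 0.1611, 0.0582]
orientation: [180.0, -0.0, -95.5]
force: [0.3, 1.1, -2.9]
opening: 0.0544
gripper_force: 30.0
```

```bash
python3 - <<'E'
from fit import *
rel(.5155,.1605,.060,-95.5)
E
```

```text
t 10.4 pos [0.5156 0.1611 0.0582] ori [ 1.7998e+02 -1.0000e-02 -9.5500e+01] q [ 38.1  15.6 -26.6  -0.  -47.8 -43.6] F [ 0.3  1.1 -2.9] M [-0.01  0.07  0.01] op 0.0544 gf 30.0
shift [ 0.006  0.001 -0.018] turn [ 0.001 -0.    -0.   ]
```

It is entering freely. I continue down to the seat, expected near TCP z 0.044 to 0.045.

>>> step_arm:
  steps:
    - [[0,0,0.02,0,0,0],[0,0,0.04,0,0,0],[0,0,0.06,0,0,0],[0,0,0.08,0,0,0],[0,0,0.1,0,0,0],[0,0,0.12,0,0,0],[0,0,0.135,0,0,0],[0,0,0.145,0,0,0],[0,0,0.15,0,0,0],[0,0,0.15,0,0,0]]

```text
clock: 11.4
tool_pos: [0.516, 0.1611, 0.0446]
orientation: [-180.0, -0.0, -95.5]
force: [-4.3, -2.3, 8.5]
opening: 0.0544
gripper_force: 30.0
```

```bash
python3 - <<'E'
from fit import *
rel(.5155,.1605,.044,-95.5)
E
```

```text
t 11.4 pos [0.516  0.1611 0.0446] ori [-1.7997e+02 -1.0000e-02 -9.5480e+01] q [ 38.1  16.6 -27.5   0.  -45.9 -43.6] F [-4.3 -2.3  8.5] M [-0.55  1.64 -0.01] op 0.0544 gf 30.0
shift [0.006 0.004 0.006] turn [-0.001 -0.     0.001]
```

Reading 0.0446 with a light push matches full seating. Quick cap-height check, then unscrew.

```bash
python3 - <<'E'
from fit import *
fit("s7")
E
```

```text
jar 82 yaw -5.8 lean -6.9 y centre 0.1595 z 0.045 0.078
blk 138 yaw -5.61 lean -0.95 y centre 0.1605 z 0.006 0.03
jar end face 25 x centre 0.5162 yaw -21.9
captop hist (array([ 0,  2, 14, 70,  2,  0,  0,  0,  0,  0,  0,  0]), array([0.09 , 0.094, 0.098, 0.102, 0.106, 0.11 , 0.114, 0.118, 0.122,
       0.126, 0.13 , 0.134, 0.138]))
```

>>> step_arm:
  steps:
    - [[0,0,0,0,0,-0.1],[0,0,0,0,0,-0.2],[0,0,0,0,0,-0.3],[0,0,-0.003,0,0,-0.4],[0,0,-0.003,0,0,-0.4]]

```text
clock: 11.95
tool_pos: [0.5167, 0.1617, 0.0449]
orientation: [-179.9, 0.0, -83.9]
force: [-1.4, -0.4, 6.4]
opening: 0.0546
gripper_force: 30.0
```

```bash
python3 - <<'E'
from fit import *
rel(.5155,.1605,.044,-95.5)
fit("s8")
E
```

```text
t 11.95 pos [0.5167 0.1617 0.0449] ori [-1.7989e+02  4.0000e-02 -8.3950e+01] q [ 38.2  16.6 -27.4   0.  -45.8 -32.1] F [-1.4 -0.4  6.4] M [0.09 0.93 0.08] op 0.0546 gf 30.0
shift [0.011 0.013 0.009] turn [-0.004  0.002  0.403]
jar 91 yaw -4.98 lean -6.13 y centre 0.1596 z 0.045 0.078
blk 131 yaw -5.55 lean 0.09 y centre 0.1614 z 0.006 0.03
jar end face 31 x centre 0.5172 yaw -15.0
captop hist (array([ 1,  0,  9, 77,  1,  0,  0,  0,  0,  0,  0,  0]), array([0.09 , 0.094, 0.098, 0.102, 0.106, 0.11 , 0.114, 0.118, 0.122,
       0.126, 0.13 , 0.134, 0.138]))
```

>>> step_arm:
  steps:
    - [[0,0,0,0,0,-0.1],[0,0,-0.002,0,0,-0.2],[0,0,-0.003,0,0,-0.3],[0,0,-0.005,0,0,-0.4],[0,0,-0.006,0,0,-0.5],[0,0,-0.008,0,0,-0.6]]

```text
clock: 12.6
tool_pos: [0.5165, 0.1614, 0.0455]
orientation: [-179.9, -0.0, -66.8]
force: [-1.4, -0.1, 4.7]
opening: 0.0545
gripper_force: 30.0
```

```bash
python3 - <<'E'
from fit import *
rel(.5155,.1605,.044,-95.5)
fit("s9")
E
```

```text
t 12.6 pos [0.5165 0.1614 0.0455] ori [-1.7991e+02 -1.0000e-02 -6.6770e+01] q [ 38.1  16.6 -27.4   0.  -45.9 -14.9] F [-1.4 -0.1  4.7] M [-0.23  0.55 -0.04] op 0.0545 gf 30.0
shift [0.005 0.013 0.015] turn [-3.000e-03  1.000e-03  1.003e+00]
jar 90 yaw -2.93 lean -5.62 y centre 0.1596 z 0.045 0.078
blk 143 yaw -5.43 lean -0.92 y centre 0.1607 z 0.006 0.03
jar end face 36 x centre 0.5187 yaw -15.8
captop hist (array([ 0,  0,  4, 75,  6,  0,  0,  0,  0,  0,  0,  0]), array([0.09 , 0.094, 0.098, 0.102, 0.106, 0.11 , 0.114, 0.118, 0.122,
       0.126, 0.13 , 0.134, 0.138]))
```

>>> step_arm:
  steps:
    - [[0,0,-0.002,0,0,-0.1],[0,0,-0.003,0,0,-0.2],[0,0,-0.005,0,0,-0.3],[0,0,-0.006,0,0,-0.4],[0,0,-0.008,0,0,-0.5],[0,0,-0.01,0,0,-0.6],[0,0,-0.011,0,0,-0.7],[0,0,-0.013,0,0,-0.8],[0,0,-0.014,0,0,-0.9]]

```text
clock: 13.55
tool_pos: [0.5161, 0.1614, 0.0462]
orientation: [-180.0, -0.0, -41.1]
force: [0.0, 0.2, 1.9]
opening: 0.0548
gripper_force: 30.0
```

>>> step_arm:
  steps:
    - [[0,0,-0.002,0,0,-0.1],[0,0,-0.003,0,0,-0.2],[0,0,-0.005,0,0,-0.3],[0,0,-0.006,0,0,-0.4],[0,0,-0.008,0,0,-0.5],[0,0,-0.01,0,0,-0.6],[0,0,-0.011,0,0,-0.7]]

```text
clock: 14.25
tool_pos: [0.5158, 0.1613, 0.0469]
orientation: [-180.0, 0.0, -21.0]
force: [-0.6, 0.1, -0.5]
opening: 0.0542
gripper_force: 30.0
```

```bash
python3 - <<'E'
from fit import *
rel(.5155,.1605,.044,-95.5)
fit("s10")
E
```

```text
t 14.25 pos [0.5158 0.1613 0.0469] ori [-180.    0.  -21.] q [ 38.1  16.5 -27.3  -0.  -46.2  30.9] F [-0.6  0.1 -0.5] M [-0.11  0.23  0.02] op 0.0542 gf 30.0
shift [0.    0.008 0.029] turn [-0.     0.     2.601]
jar 76 yaw -1.59 lean -9.14 y centre 0.1597 z 0.045 0.076
blk 136 yaw -5.48 lean -3.64 y centre 0.1589 z 0.006 0.03
jar end face 36 x centre 0.5188 yaw -15.5
captop hist (array([ 1,  1,  1, 26, 12,  0,  0,  1,  1,  0,  0,  0]), array([0.09 , 0.094, 0.098, 0.102, 0.106, 0.11 , 0.114, 0.118, 0.122,
       0.126, 0.13 , 0.134, 0.138]))
```

>>> step_arm:
  steps:
    - [[0,0,-0.002,0,0,-0.1],[0,0,-0.002,0,0,-0.2],[0,0,-0.002,0,0,-0.24],[0,0,-0.002,0,0,-0.24]]

```text
clock: 14.7
tool_pos: [0.5159, 0.1612, 0.0472]
orientation: [-180.0, -0.0, -14.2]
force: [0.5, -0.1, -1.0]
opening: 0.0545
gripper_force: 30.0
```

>>> step_arm:
  steps:
    - [[0,0,-0.01,0,0,0],[0,0,-0.02,0,0,0],[0,0,-0.03,0,0,0],[0,0,-0.03,0,0,0]]

```text
clock: 15.1
tool_pos: [0.5159, 0.1613, 0.0505]
orientation: [-180.0, -0.0, -14.2]
force: [0.2, -0.3, -1.4]
opening: 0.0543
gripper_force: 30.0
```

```bash
python3 - <<'E'
from fit import *
rel(.5155,.1605,.044,-95.5)
E
```

```text
t 15.1 pos [0.5159 0.1613 0.0505] ori [-1.7999e+02 -1.0000e-02 -1.4160e+01] q [ 38.1  16.2 -27.1   0.  -46.7  37.7] F [ 0.2 -0.3 -1.4] M [-0.14  0.17 -0.04] op 0.0543 gf 30.0
shift [-0.002  0.009  0.065] turn [-1.000e-03 -0.000e+00  2.839e+00]
```

>>> step_arm:
  steps:
    - [[0,0,-0.03,0,0,0],[0,0,-0.08,0,0,0],[0,0,-0.14,0,0,0],[0,0,-0.2,0,0,0],[0,0,-0.26,0,0,0],[0,0,-0.31,0,0,0],[0,0,-0.34,0,0,0],[0,0,-0.34,0,0,0],[0,0,-0.34,0,0,0],[0,0,-0.34,0,0,0]]

```text
clock: 16.1
tool_pos: [0.5156, 0.1611, 0.084]
orientation: [180.0, 0.0, -14.1]
force: [0.8, -0.4, -0.7]
opening: 0.0547
gripper_force: 30.0
```

```bash
python3 - <<'E'
from fit import *
rel(.5159,.1613,.0846,-14.2)
p,d=snapshot("side"); np.save("s11d.npy",d)
cv2.imwrite("pics/s11.png",cv2.resize(p[180:270,220:340][:,:,::-1],(640,480),interpolation=cv2.INTER_CUBIC))
px,P=cloud("side",d)
for u in (270,273,276):
    m=(px[:,0]==u)&(px[:,1]>195)&(px[:,1]<250); print(u,[(int(a),int(z*1000),int(y*1000)) for a,z,y in zip(px[m][:,1],P[m][:,2],P[m][:,1])])
E
```

```text
t 16.1 pos [0.5156 0.1611 0.084 ] ori [ 1.7998e+02  2.0000e-02 -1.4140e+01] q [ 38.1  13.9 -25.   -0.  -51.2  37.7] F [ 0.8 -0.4 -0.7] M [-0.07  0.15 -0.06] op 0.0547 gf 30.0
shift [ 0.003 -0.003 -0.007] turn [0.001 0.001 0.002]
270 [(196, 222, 227), (197, 222, 234), (198, 222, 239), (199, 222, 245), (200, 220, 247), (201, 220, 252), (202, 222, 260), (203, 219, 261), (204, 216, 261), (205, 214, 262), (206, 211, 263), (207, 207, 262), (208, 200, 256), (209, 197, 257), (210, 193, 257), (211, 191, 258), (212, 185, 254), (213, 183, 256), (214, 144, 203), (215, 141, 204), (216, 137, 203), (217, 134, 204), (218, 128, 201), (219, 125, 201), (220, 121, 202), (221, 115, 198), (222, 77, 149), (223, 92, 176), (224, 90, 179), (225, 87, 180), (226, 82, 179), (227, 79, 179), (228, 74, 178), (229, 72, 181), (230, 69, 181), (231, 64, 180), (232, 61, 182), (233, 56, 180), (234, 55, 183), (235, 49, 181), (236, 48, 184), (237, 42, 182), (238, 40, 185), (239, 32, 180), (240, 36, 190), (241, 34, 193), (242, 31, 194), (243, 32, 200), (244, 32, 205), (245, 33, 211), (246, 31, 214), (247, 27, 214), (248, 24
[... 1110 characters left out ...]
(207, 184, 222), (208, 142, 162), (209, 143, 170), (210, 142, 172), (211, 141, 177), (212, 140, 181), (213, 140, 186), (214, 137, 187), (215, 130, 182), (216, 127, 183), (217, 122, 182), (218, 120, 184), (219, 115, 182), (220, 86, 145), (221, 83, 147), (222, 80, 148), (223, 92, 171), (224, 89, 172), (225, 85, 172), (226, 82, 173), (227, 77, 172), (228, 75, 174), (229, 69, 171), (230, 70, 177), (231, 67, 178), (232, 69, 187), (233, 66, 188), (234, 60, 186), (235, 56, 186), (236, 52, 185), (237, 48, 185), (238, 44, 185), (239, 39, 183), (240, 38, 187), (241, 35, 188), (242, 32, 190), (243, 33, 197), (244, 31, 199), (245, 33, 206), (246, 29, 206), (247, 31, 213), (248, 26, 212), (249, 24, 214)]
```

View pics/s11.png

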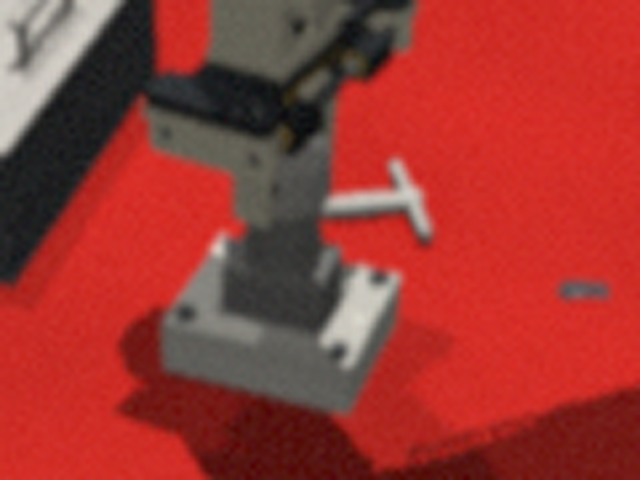

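The jar sits square in the pocket: mouth edge about 93 mm (94 expected), shoulder about 68 mm. The cap's rim is about 114 mm up, 2 cm above the mouth, and the chuck key is untouched. Handing in.

```bash
python3 -c "
from plant import *
print(abs(get_obs()['qvel']).max()); print(close_job())"
```

```text
0.08718609120564837
the job is handed in; nothing more can be done
None
```

I handed the job in at about 16 s: the jar is seated square in the block's pocket, and the cap is unscrewed (about 1.4 rad anticlockwise) and held level and still about 2 cm above the mouth; no verdict came back.

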